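# Index the wooden disc one quarter on the geared dividing table

## Robot

A 7-joint arm with a two-finger parallel gripper is mounted at the origin on the work surface. World frame = base frame: x ahead of the robot, y to its left, z up, the work surface at z = 0. Lengths are in mm, angles in rad, forces in N, time in s.
With the tool pointing down it reaches from about 400 to 750 mm from the base axis. Payload 19.5 kg.
Tool frame: the origin (TCP) lies midway between the tips of the shut fingers; the grasp point (between the pads) lies robot.tcp_to_grasp behind it (robot.tcp_to_grasp is the distance from the TCP to the grasp point, in mm); z points along the fingers, y is the direction in which the jaws open and shut (so a half turn about z gives the same grasp; the last joint's range is limited). The gripper opens to 85 mm and grips with 20 to 120 N. Pads are 22 mm wide; open, the fingers measure 114 mm over their backs; the gripper's body (76 mm by 85 mm) begins 54 mm behind the grasp point. The pads swing forward as they close: fully open they stand 13 mm farther back than shut.
Start: joints at [-1.283, 0.707, -0.028, 1.485, 0.022, 0.951, -0.075], TCP at [186.203, 543.988, 231.268] pointing down, gripper open.
Joint ranges: [-2.71, 2.71], [-0.32, 2.16], [-1.57, 1.52], [0, 2.45], [-1.46, 4.6], [0, 2.02], [-2.83, 2.83]. Speed limits (rad/s): [1.89, 1.89, 2.57, 2.57, 3.01, 3.01, 3.01].

## Interface

Orientations are given as [roll, pitch, yaw] about the fixed x, y, z axes, in that order (R = Rz(yaw) Ry(pitch) Rx(roll)).
In Python, from rig import readout, eyes, job, robot gives the robot as it stands.
- The arm moves only by the tool send_rows, never from a script. Its argument "steps" is text: rows parted by semicolons, each of 6 numbers parted by spaces: the shift along the world's x, y, z in m, then the turn, a rotation vector about the world's x, y, z in degrees. In form: tx ty tz wx wy wz; .... A call has 1 to 20 rows; each row is the pose to reach, as a shift and turn from the pose measured when the call began; what a row does not reach only later rows make up. A row lasts 1/10 s, in which the tool goes at most 50 mm and 8.59 degrees, less where a joint would pass 70% of its speed; a pose out of reach is approached as far as the arm can. A call with a gripper value outside its range is refused whole. "jaw" is the closure in counts, from 0 (fully open) to 255 (shut), set as the call begins (left out, the last holds). The fingers move at their own pace and stop on an object; "grip_force" is the grip in N (left out, the last holds). Time passes only in rows, so rows that repeat a pose let the fingers close. It gives the time, the measured TCP pose, the force and the opening at its end, in the units of the state.
- readout.sense(): the state, without advancing time (a new reading comes with each control period).
- eyes.read_camera(name): name is "side" or "top" or "wrist"; returns the picture (480x640x3 uint8, red, green, blue); there is no depth.
- eyes.camera_model(name): a dict with "K" (3x3 intrinsics, pixels), "dist" ([k1, k2, p1, p2, k3] as OpenCV has them; the pictures are not rectified), "world_from_camera" (4x4, takes a point from camera to world coordinates). Camera axes: x right, y up, looking along -z (the intrinsics and any distortion apply to the point x, -y, -z); pixel columns grow to the right and rows downward; lengths in mm; the calibration is good to about 2 mm. A picture is of the moment at which its call begins: read the wrist's pose just before it. camera_model takes no time and is no camera call; for the wrist camera it gives the pose at the moment of the call.
- job.job_done(): hands the job in, once; it reports no verdict.
The state is a dict: "time": time; "joint_positions": joint angles; "joint_vel": joint speeds; "tau": joint torques, N m; "position": TCP position; "eef_rot": TCP orientation; "force": force on the tool from outside, world axes, zero at the start; "torque": the same for the moment, N m; "grip_width": finger opening in mm.
Only numpy, scipy, OpenCV 4.12 (cv2) and the standard library are available. Lean on these libraries where they do the work, as an engineer would, in place of code of your own. Each camera call takes 0.05 s, during which the arm holds its last target.

## Task

The wooden disc on the dividing table has just been drilled under the guide and has to move on by a quarter, so that its next pencil cross comes under the drill guide. Take the upright black knob of the larger handwheel and turn that wheel exactly two full turns clockwise (seen from above), then let go. Do not turn the smaller plain wheel without a knob: it is the table's lock.

Things in the scene. Friction and masses are not known exactly. Their poses are not given: they have to be found in the camera images.
- crank_knob (a point): Point on the axis of the drive handwheel's upright black knob, 152 mm above the bench, a good height to grip. The knob is a vertical sleeve 24 mm in diameter, from 122 to 178 mm above the bench. It spins freely on its pin, so a gripper can carry it round without turning. It stands on the rim, 55 mm from the wheel's axis, and starts in any direction from the hub.
- handwheel_hub (a point): Centre of the hub's top on the drive handwheel's vertical axis, 122 mm above the bench. Plain steel, 3 spokes, rim radius 55 mm, rim top at 118 mm. It stands at either end of a bolted-down green fixture 460 mm long; the table is in the middle, 180 mm away. No stops, about 2 N of drag at the knob, stays where left. The disc and nut rise to 104 mm, the drill-guide post to 149 mm.
- work_table (a joint): Angle (rad) of the table (180 mm across) with the wooden disc: 0 at the start, growing clockwise seen from above. Geared 8:1 to the drive handwheel, same direction: each clockwise turn of the handwheel adds 0.785 rad (45 degrees). The disc has two dark drilled sockets, one under the guide at the start, and two pencil crosses.
- lock_wheel (a joint): Angle (rad) of the table's lock wheel, 0 at the start: a smaller plain steel wheel (rim radius 38 mm, 4 spokes, no knob) on a like post at the other end of the fixture, 360 mm from the drive wheel, rim top 118 mm above the bench. It turns easily; leave it alone.

How it is judged:
By the outcome, as a careful person would: the job done as asked, in the order asked, and still so for the second after the job is handed in, with the robot touching nothing.
It also fails if it takes over 48 s, if anything falls off the work surface, if the arm or the gripper's body presses on something with over 40 N, if the wrist force passes 120 N, or if a joint passes its speed limit or range.

## Working session

There is one attempt and no reset: what is moved stays moved. The work goes in short steps, Python scripts to look and compute and a tool call to move; the robot and the scene stay as the last step left them, time stands still between calls to the robot, and variables do not carry over. Pictures are saved under pics/ and viewed, and the job is handed in when it is done.

Besides the shell and the picture viewer there is one more tool, called after "Request:" by a JSON object that holds its "api" and its "payload", one argument or row to a line. send_rows: Moves the arm, as the interface text tells. Its arguments: {"type":"object","properties":{"steps":{"type":"string"},"jaw":{"type":"number"},"grip_force":{"type":"number"}},"required":["steps"]}

```bash
ls; mkdir -p pics; python3 - <<'E'
from rig import readout, eyes, job, robot
import cv2,numpy as np
np.set_printoptions(precision=4,suppress=True)
print(readout.sense()); print(robot.tcp_to_grasp)
for n in ("top","side"):
    im=eyes.read_camera(n); cv2.imwrite(f"pics/{n}0.png",im[:,:,::-1])
    m=eyes.camera_model(n); print(n,m)
E
```

```text
pics
{'time': 0.0, 'joint_positions': array([-1.2827,  0.7071, -0.0276,  1.485 ,  0.022 ,  0.9509, -0.0755]), 'joint_vel': array([ 0.0011,  0.0017,  0.0013,  0.0004,  0.0009, -0.0011,  0.0017]), 'tau': array([ -0.0003, -88.3229,   1.2344, -23.6164,   0.0169,   0.0065,
         0.0001]), 'position': array([186.1309, 543.7724, 230.8216]), 'eef_rot': array([-3.1405,  0.0001,  2.8118]), 'force': array([ 0.8359, -0.0955,  0.2133]), 'torque': array([-0.024 , -0.035 , -0.0031]), 'grip_width': 85.3749689609204}
18.700000000000003
top {'K': array([[435.3035,   0.    , 318.9954],
       [  0.    , 435.3035, 248.2363],
       [  0.    ,   0.    ,   1.    ]]), 'dist': array([-0.0394,  0.    ,  0.    ,  0.    ,  0.    ]), 'world_from_camera': array([[  0.0215,   0.9897,  -0.1418, 445.4489],
       [ -0.9997,   0.0231,   0.01  ,   2.3777],
       [  0.0131,   0.1416,   0.9898, 894.1293],
       [  0.    ,   0.    ,   0.    ,   1.    ]])}
side {'K': array([[491.6577,   0.    , 324.7537],
       [  0.    , 491.6577, 238.9066],
       [  0.    ,   0.    ,   1.    ]]), 'dist': array([-0.0432,  0.    ,  0.    ,  0.    ,  0.    ]), 'world_from_camera': array([[ -0.6971,   0.5005,  -0.5133, 203.9413],
       [ -0.7169,  -0.4895,   0.4964, 380.7108],
       [ -0.0029,   0.714 ,   0.7001, 648.5698],
       [  0.    ,   0.    ,   0.    ,   1.    ]])}
```

View pics/top0.png

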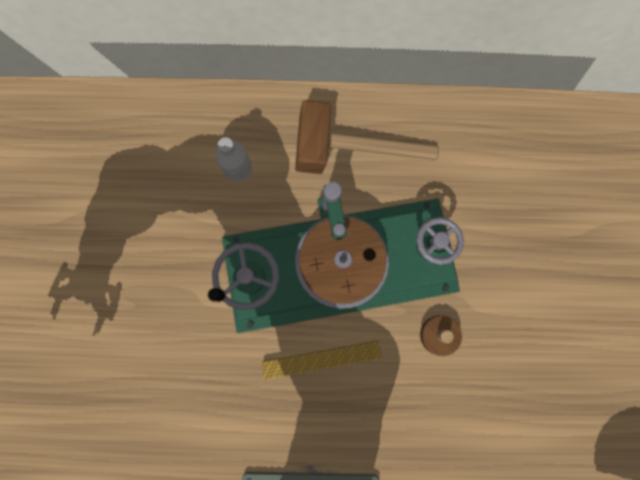

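View pics/side0.png

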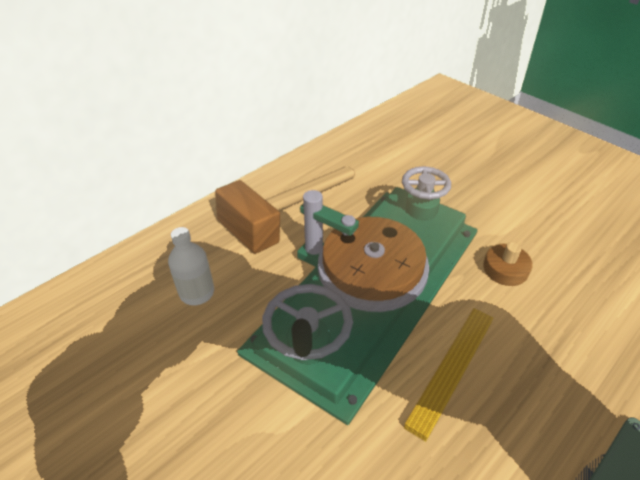

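Top view: the drive wheel's hub is at about (245,275), its knob at (217,295), the lock wheel at (440,241) and a bottle at (232,158). Side view: the knob is at about (302,337) and the hub at (307,318).

```bash
cat > h.py <<'E'
from rig import readout, eyes, job, robot
import cv2,numpy as np
np.set_printoptions(precision=3,suppress=True)
def ray(m,uv):
    p=cv2.undistortPoints(np.array([[uv]],float),m["K"],m["dist"])[0,0]
    T=m["world_from_camera"]; d=T[:3,:3]@np.array([p[0],-p[1],-1.]); return T[:3,3],d/np.linalg.norm(d)
def plane(m,uv,z):
    o,d=ray(m,uv); return o+d*(z-o[2])/d[2]
def proj(m,P):
    T=np.linalg.inv(m["world_from_camera"]); q=T[:3,:3]@np.asarray(P,float)+T[:3,3]
    return cv2.projectPoints(np.array([[q[0],-q[1],-q[2]]]),np.zeros(3),np.zeros(3),m["K"],m["dist"])[0][0,0]
E
python3 - <<'E'
from h import *
for n,box in (("top",(200,270,240,310)),("side",(280,300,330,370))):
    im=cv2.imread(f"pics/{n}0.png"); m=eyes.camera_model(n)
    x0,y0,x1,y1=box
    mask=(im.max(2)<30).astype(np.uint8); w=np.zeros_like(mask); w[y0:y1,x0:x1]=mask[y0:y1,x0:x1]
    k,l,s,c=cv2.connectedComponentsWithStats(w)
    for i in range(1,k):
        if s[i,4]>20: print(n,s[i],c[i],plane(m,c[i],152), plane(m,c[i],150))
    cv2.imwrite(f"pics/{n}_z.png",cv2.resize(im[y0-60:y1+30,x0-40:x1+80],None,fx=4,fy=4,interpolation=cv2.INTER_NEAREST))
E
```

```text
top [209 289  16  11 135] [216.489 294.363] [468.735 167.016 152.   ] [468.798 167.46  150.   ]
```

View pics/top_z.png

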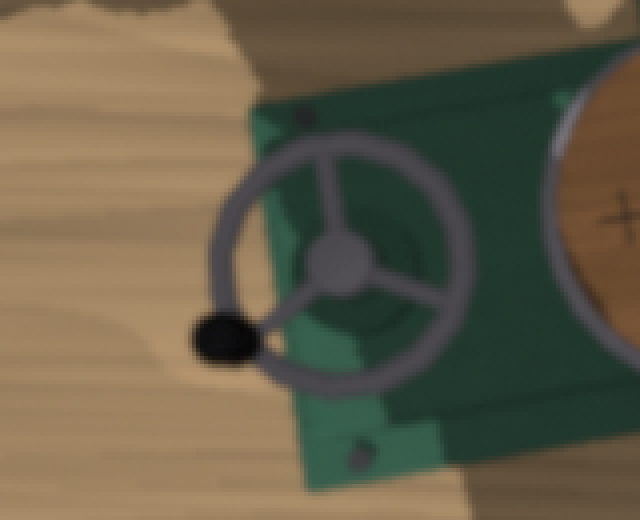

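View pics/side_z.png

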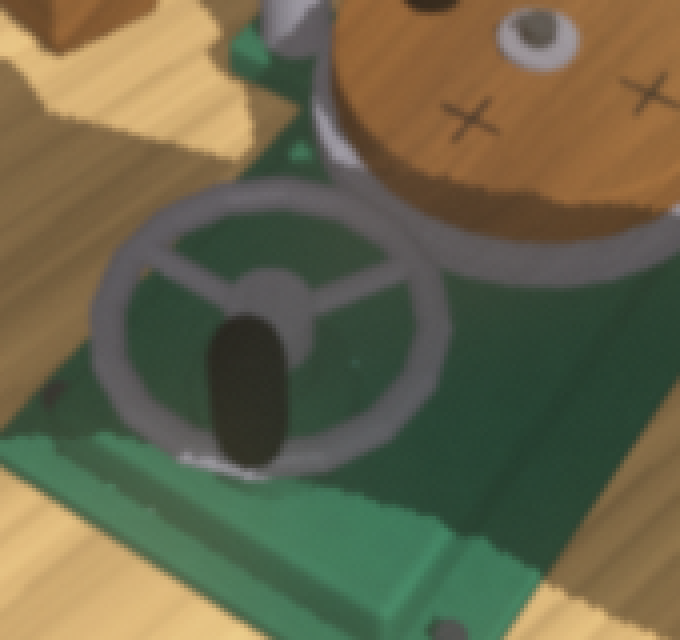

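```bash
python3 - <<'E'
from h import *
t=eyes.camera_model("top"); s=eyes.camera_model("side")
def tri(a,b):
    o1,d1=ray(t,a);o2,d2=ray(s,b)
    A=np.stack([d1,-d2],1);k=np.linalg.lstsq(A,o2-o1,rcond=None)[0]
    p,q=o1+k[0]*d1,o2+k[1]*d2; return (p+q)/2,np.linalg.norm(p-q)
print("knob tri",tri((216.6,294.4),(302,337.5)))
print("hub tri",tri((245,275.6),(308,317.5)))
print("hub top",plane(t,(245,275.6),122),"side",plane(s,(308,317.5),122))
print("knob side",plane(s,(302,337.5),150))
# rim fit: rim outer+inner points in top crop & side crop, read by eye from zooms (x4)
top=np.array([(340,144),(462,262),(340,386),(222,262),(427,175),(255,175),(425,348)])/4+[160,210]
side=np.array([(270,190),(435,325),(105,325),(150,225),(395,225),(150,440),(390,425)])/4+[240,240]
for m,P in((t,top),(s,side)):
    W=np.array([plane(m,p,112) for p in P])
    A=np.c_[2*W[:,:2],np.ones(len(W))];x=np.linalg.lstsq(A,(W[:,:2]**2).sum(1),rcond=None)[0]
    print("rim c",x[:2],"r",np.sqrt(x[2]+x[0]**2+x[1]**2))
# other features
print("lock",plane(t,(440,241),122),"nut",plane(t,(343,259),104),"guide",plane(t,(333,190),149),"bottle top",[plane(t,(225,145),z) for z in(0,100,150)])
E
```

```text
knob tri (array([467.667, 166.214, 151.003]), np.float64(2.632476546952614))
hub tri (array([503.249, 124.704, 117.411]), np.float64(2.7357557932720287))
hub top [503.995 124.824 122.   ] side [499.477 126.208 122.   ]
knob side [467.051 165.083 150.   ]
rim c [504.86  126.055] r 54.574686374301386
rim c [502.889 125.008] r 57.283217123096556
lock [ 574.428 -223.904  122.   ] nut [539.822 -49.891 104.   ] guide [656.625 -27.603 149.   ] bottle top [array([793.096, 200.322,   0.   ]), array([754.215, 178.184, 100.   ]), array([734.775, 167.115, 150.   ])]
```

Hub is about (503,125) and the knob about (467.5,166.5), so radius and angle (130.5°) agree. I'll move above the knob with the jaws aligned radially, so that closing cannot turn the wheel.

Request:
{"api": "send_rows", "payload": {
  "steps": "0.02 -0.027 0 0 0 5; 0.045 -0.06 0 0 0 10; 0.07 -0.094 0 0 0 15; 0.095 -0.127 0 0 0 20; 0.12 -0.161 0 0 0 26; 0.145 -0.195 0 0 0 32; 0.17 -0.228 0 0 0 38; 0.195 -0.262 0 0 0 43; 0.22 -0.295 0 0 0 48; 0.245 -0.329 0 0 0 53; 0.265 -0.356 0 0 0 57; 0.281 -0.377 0 0 0 59; 0.281 -0.377 0 0 0 59; 0.281 -0.377 0 0 0 59; 0.281 -0.377 0 0 0 59",
  "jaw": 0
}}

```text
time: 1.6
position: [466.6, 167.6, 230.9]
eef_rot: [-3.141, -0.0, -2.441]
force: [0.9, 0.4, 0.3]
grip_width: 85.3
```

```bash
python3 - <<'E'
from h import *
s=readout.sense(); print(s['time'],s['position'],s['eef_rot'],s['joint_positions'],s['force'])
m=eyes.camera_model("wrist"); im=eyes.read_camera("wrist"); cv2.imwrite("pics/w1.png",im[:,:,::-1]); np.save("w1.npy",m["world_from_camera"])
print(m)
im=eyes.read_camera("side"); cv2.imwrite("pics/s1.png",im[:,:,::-1])
E
```

```text
1.6 [466.614 167.589 230.871] [-3.141 -0.    -2.441] [-0.17   0.613 -0.42   1.76   0.322  0.837  1.531] [0.853 0.394 0.252]
{'K': array([[373.518,   0.   , 322.088],
       [  0.   , 373.518, 237.329],
       [  0.   ,   0.   ,   1.   ]]), 'dist': array([-0.045,  0.   ,  0.   ,  0.   ,  0.   ]), 'world_from_camera': array([[ -0.645,  -0.724,  -0.245, 403.659],
       [  0.764,  -0.611,  -0.206, 115.789],
       [ -0.001,  -0.32 ,   0.947, 373.512],
       [  0.   ,   0.   ,   0.   ,   1.   ]])}
```

View pics/w1.png

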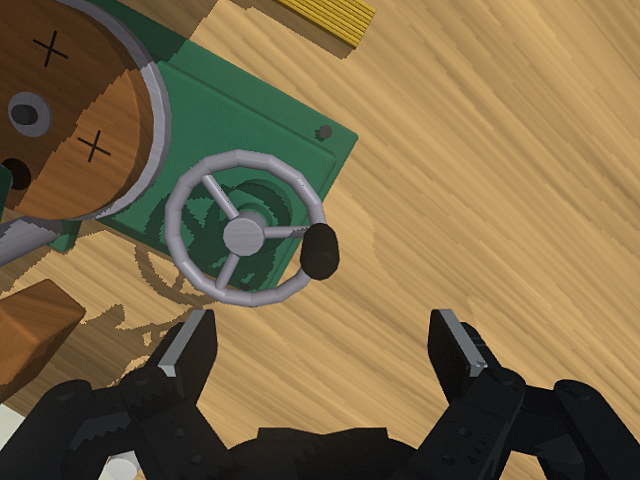

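View pics/s1.png

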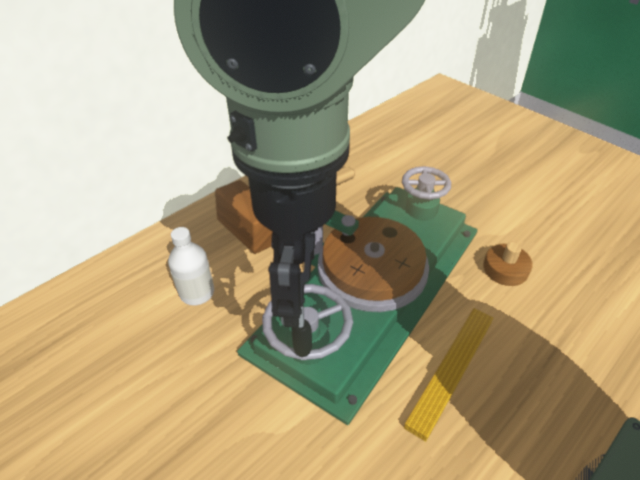

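Wrist view: hub top at (244,236), knob centred near (320,252), fingers open either side of it. Side view: the tool stands above the knob and the bottle is clear.

```bash
python3 - <<'E'
from h import *
m=eyes.camera_model("wrist"); im=cv2.imread("pics/w1.png")
w=np.zeros(im.shape[:2],np.uint8); w[215:290,295:345]=(im.max(2)<50)[215:290,295:345]
k,l,s,c=cv2.connectedComponentsWithStats(w)
for i in range(1,k):
    if s[i,4]>100: print(s[i],c[i]); kc=c[i]; x,y,ww,h=s[i,:4]
# ends: top disc (image lower/upper)
for z in (150,):print("knob mid",plane(m,kc,z))
print("hub",plane(m,(244,236),122))
H=plane(m,(244,236),122)
for P in ([467.5,166.5,122],[467.5,166.5,178],[467.5,166.5,150],[503,125,122]): print(P,proj(m,P))
# rim circle
rim=np.array([(240,158),(172,232),(245,298),(195,172),(190,281),(300,180)],float)
W=np.array([plane(m,p,112) for p in rim])
A=np.c_[2*W[:,:2],np.ones(len(W))];q=np.linalg.lstsq(A,(W[:,:2]**2).sum(1),rcond=None)[0]
print("rim c",q[:2],"r",np.sqrt(q[2]+q[0]**2+q[1]**2))
im2=im[140:310,160:350]; cv2.imwrite("pics/w1z.png",cv2.resize(im2,None,fx=3.5,fy=3.5,interpolation=cv2.INTER_NEAREST))
E
```

```text
[ 300  223   39   57 1726] [319.177 251.454]
knob mid [470.071 169.082 150.   ]
hub [503.933 127.34  122.   ]
[467.5, 166.5, 122] [319.056 232.581]
[467.5, 166.5, 178] [318.189 263.06 ]
[467.5, 166.5, 150] [318.67  246.124]
[503, 125, 122] [242.129 233.029]
rim c [506.039 127.132] r 55.935334814928474
```

View pics/w1z.png

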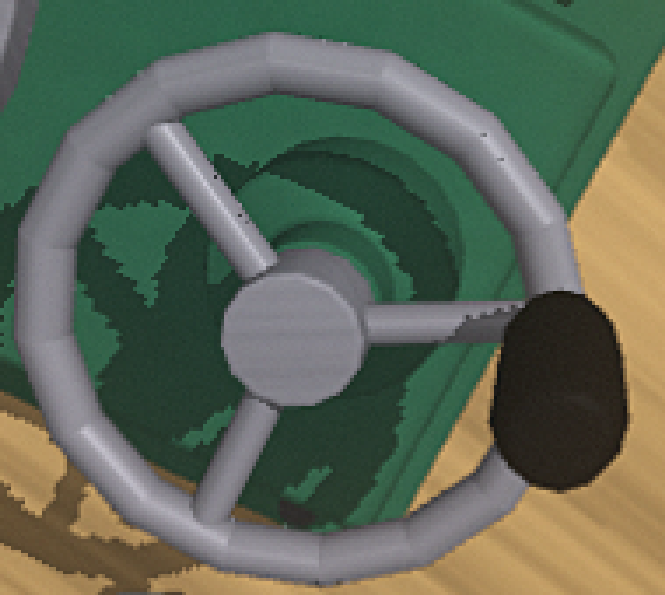

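Request:
{"api": "send_rows", "payload": {
  "steps": "0.0015 0 -0.02 0 0 0; 0.0015 0 -0.045 0 0 0; 0.0015 0 -0.07 0 0 0; 0.0015 0 -0.088 0 0 0; 0.0015 0 -0.097 0 0 0; 0.0015 0 -0.097 0 0 0; 0.0015 0 -0.097 0 0 0",
  "jaw": 0
}}

```text
time: 2.4
position: [468.3, 168.0, 134.6]
eef_rot: [-3.141, 0.001, -2.44]
force: [-0.2, 0.6, 0.8]
grip_width: 85.4
```

Request:
{"api": "send_rows", "payload": {
  "steps": "0 0 0 0 0 0; 0 0 0 0 0 0; 0 0 0 0 0 0; 0 0 0 0 0 0; 0 0 0 0 0 0; 0 0 0 0 0 0; 0 0 0 0 0 0; 0 0 0 0 0 0",
  "jaw": 255,
  "grip_force": 30
}}

```text
time: 3.2
position: [468.9, 167.4, 135.0]
eef_rot: [-3.139, 0.001, -2.441]
force: [2.7, -4.7, 7.8]
grip_width: 23.0
```

```bash
python3 - <<'E'
from h import *
s=readout.sense(); print(s['time'],s['position'],s['eef_rot'],s['joint_positions'],s['force'],s['torque'],s['grip_width'])
m=eyes.camera_model("wrist"); im=eyes.read_camera("wrist"); cv2.imwrite("pics/w2.png",im[:,:,::-1])
im=eyes.read_camera("top"); cv2.imwrite("pics/t2.png",im[:,:,::-1])
im=eyes.read_camera("side"); cv2.imwrite("pics/s2.png",im[:,:,::-1])
E
```

```text
3.2 [468.941 167.421 134.993] [-3.139  0.001 -2.441] [-0.224  0.757 -0.332  1.874  0.426  0.578  1.439] [ 2.679 -4.712  7.829] [-0.901 -0.483 -0.034] 22.96800598482902
```

View pics/w2.png

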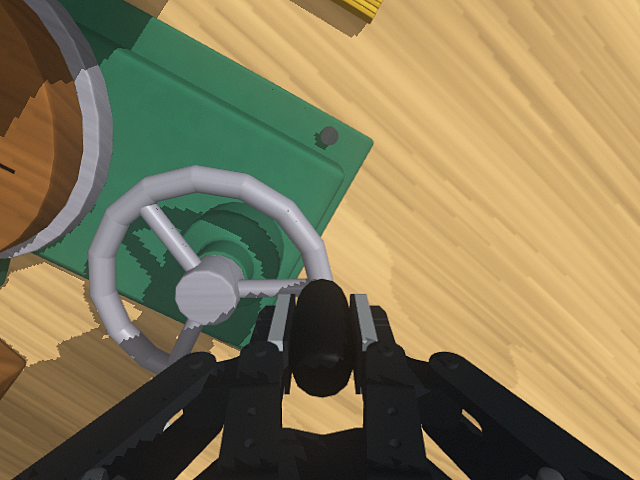

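View pics/s2.png

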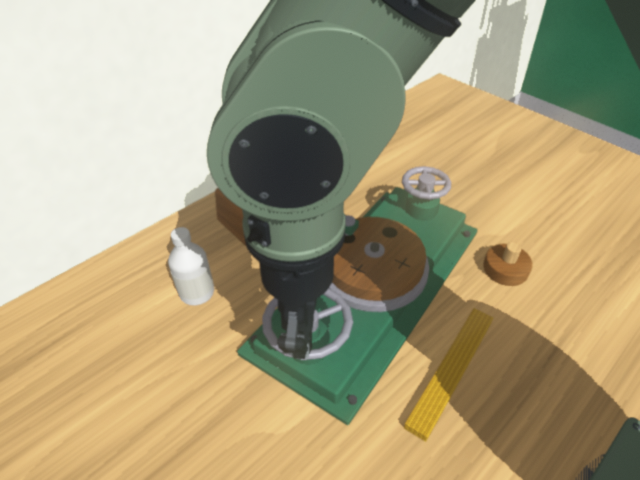

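```bash
cat >> h.py <<'E'
def rows(a0,a1,n,C,P,r=55,hold=2):
    A=np.radians(np.linspace(a0,a1,n+1)[1:]); out=[]
    for a in list(A)+[A[-1]]*hold:
        x=C[0]+r*np.cos(a)-P[0]; y=C[1]+r*np.sin(a)-P[1]
        out.append(f"{x/1000:.4f} {y/1000:.4f} 0 0 0 0")
    print("; ".join(out))
E
python3 -c "
from h import *
rows(130.7,40.7,18,(504.8,125.7),(468.94,167.42))"
```

```text
0.0038 0.0029 0 0 0 0; 0.0078 0.0056 0 0 0 0; 0.0120 0.0078 0 0 0 0; 0.0164 0.0097 0 0 0 0; 0.0210 0.0112 0 0 0 0; 0.0256 0.0123 0 0 0 0; 0.0304 0.0130 0 0 0 0; 0.0352 0.0133 0 0 0 0; 0.0400 0.0131 0 0 0 0; 0.0447 0.0126 0 0 0 0; 0.0494 0.0116 0 0 0 0; 0.0540 0.0102 0 0 0 0; 0.0585 0.0084 0 0 0 0; 0.0628 0.0062 0 0 0 0; 0.0669 0.0037 0 0 0 0; 0.0707 0.0008 0 0 0 0; 0.0743 -0.0024 0 0 0 0; 0.0776 -0.0059 0 0 0 0; 0.0776 -0.0059 0 0 0 0; 0.0776 -0.0059 0 0 0 0
```

Request:
{"api": "send_rows", "payload": {
  "steps": "0.0038 0.0029 0 0 0 0; 0.0078 0.0056 0 0 0 0; 0.012 0.0078 0 0 0 0; 0.0164 0.0097 0 0 0 0; 0.021 0.0112 0 0 0 0; 0.0256 0.0123 0 0 0 0; 0.0304 0.013 0 0 0 0; 0.0352 0.0133 0 0 0 0; 0.04 0.0131 0 0 0 0; 0.0447 0.0126 0 0 0 0; 0.0494 0.0116 0 0 0 0; 0.054 0.0102 0 0 0 0; 0.0585 0.0084 0 0 0 0; 0.0628 0.0062 0 0 0 0; 0.0669 0.0037 0 0 0 0; 0.0707 0.0008 0 0 0 0; 0.0743 -0.0024 0 0 0 0; 0.0776 -0.0059 0 0 0 0; 0.0776 -0.0059 0 0 0 0; 0.0776 -0.0059 0 0 0 0"
}}

```text
time: 5.35
position: [547.9, 161.3, 135.1]
eef_rot: [-3.138, 0.003, -2.441]
force: [5.6, 2.5, 0.9]
grip_width: 23.2
```

```bash
python3 - <<'E'
from h import *
s=readout.sense(); print(s['time'],s['position'],s['eef_rot'],s['joint_positions'],s['force'],s['torque'],s['grip_width'])
m=eyes.camera_model("wrist"); im=eyes.read_camera("wrist"); cv2.imwrite("pics/w3.png",im[:,:,::-1])
P=s['position'][:2]-[504.8,125.7]; print(np.hypot(*P),np.degrees(np.arctan2(P[1],P[0])))
E
```

```text
5.35 [547.889 161.334 135.138] [-3.138  0.003 -2.441] [-0.157  0.842 -0.369  1.613  0.405  0.759  1.562] [5.606 2.492 0.886] [ 0.665 -1.129 -0.054] 23.19066248759736
55.91478583085532 39.59044059760628
```

View pics/w3.png

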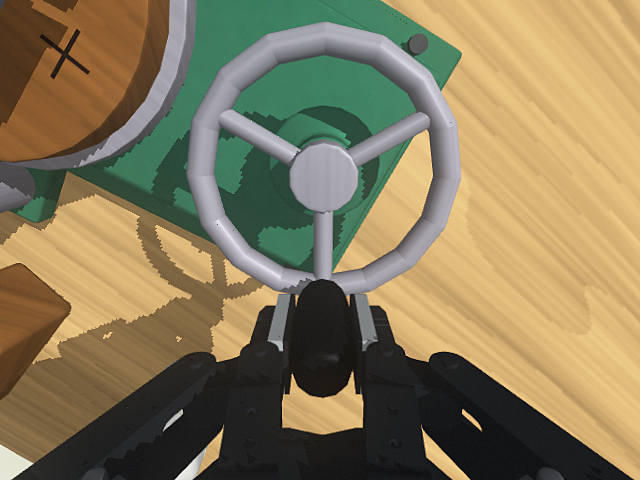

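```bash
python3 -c "
from h import *
rows(39.5,-140.5,18,(505.5,126.3),(547.89,161.33))"
```

```text
0.0055 -0.0079 0 0 0 0; 0.0095 -0.0167 0 0 0 0; 0.0119 -0.0260 0 0 0 0; 0.0126 -0.0355 0 0 0 0; 0.0117 -0.0451 0 0 0 0; 0.0091 -0.0543 0 0 0 0; 0.0050 -0.0629 0 0 0 0; -0.0006 -0.0707 0 0 0 0; -0.0074 -0.0775 0 0 0 0; -0.0153 -0.0829 0 0 0 0; -0.0240 -0.0869 0 0 0 0; -0.0333 -0.0893 0 0 0 0; -0.0429 -0.0900 0 0 0 0; -0.0524 -0.0891 0 0 0 0; -0.0617 -0.0865 0 0 0 0; -0.0703 -0.0824 0 0 0 0; -0.0781 -0.0769 0 0 0 0; -0.0848 -0.0700 0 0 0 0; -0.0848 -0.0700 0 0 0 0; -0.0848 -0.0700 0 0 0 0
```

Request:
{"api": "send_rows", "payload": {
  "steps": "0.0055 -0.0079 0 0 0 0; 0.0095 -0.0167 0 0 0 0; 0.0119 -0.026 0 0 0 0; 0.0126 -0.0355 0 0 0 0; 0.0117 -0.0451 0 0 0 0; 0.0091 -0.0543 0 0 0 0; 0.005 -0.0629 0 0 0 0; -0.0006 -0.0707 0 0 0 0; -0.0074 -0.0775 0 0 0 0; -0.0153 -0.0829 0 0 0 0; -0.024 -0.0869 0 0 0 0; -0.0333 -0.0893 0 0 0 0; -0.0429 -0.09 0 0 0 0; -0.0524 -0.0891 0 0 0 0; -0.0617 -0.0865 0 0 0 0; -0.0703 -0.0824 0 0 0 0; -0.0781 -0.0769 0 0 0 0; -0.0848 -0.07 0 0 0 0; -0.0848 -0.07 0 0 0 0; -0.0848 -0.07 0 0 0 0"
}}

```text
time: 7.4
position: [462.9, 91.6, 135.1]
eef_rot: [-3.138, 0.004, -2.441]
force: [2.0, 3.8, -3.8]
grip_width: 23.2
```

```bash
python3 - <<'E'
from h import *
s=readout.sense(); print(s['time'],s['position'],s['eef_rot'],s['joint_positions'],s['force'],s['torque'],s['grip_width'])
P=s['position'][:2]-[505.5,126.3]; print(np.hypot(*P),np.degrees(np.arctan2(P[1],P[0])))
W=np.array([[468.94,167.42],[547.89,161.33],s['position'][:2]])
q=np.linalg.solve(np.c_[2*W,np.ones(3)],(W**2).sum(1)); print(q[:2],np.sqrt(q[2]+q[0]**2+q[1]**2))
E
```

```text
7.4 [462.877  91.598 135.139] [-3.138  0.004 -2.441] [-0.076  0.73  -0.331  1.967  0.461  0.512  1.538] [ 2.022  3.817 -3.831] [ 1.024 -0.354  0.041] 23.15833100803309
54.96315567167153 -140.84851267039446
[505.481 126.345] 54.97694182686436
```

```bash
python3 -c "
from h import *
rows(-140.8,-320.8,18,(505.5,126.3),(462.88,91.6))"
```

```text
-0.0054 0.0079 0 0 0 0; -0.0093 0.0166 0 0 0 0; -0.0117 0.0259 0 0 0 0; -0.0124 0.0355 0 0 0 0; -0.0114 0.0450 0 0 0 0; -0.0088 0.0542 0 0 0 0; -0.0046 0.0629 0 0 0 0; 0.0010 0.0706 0 0 0 0; 0.0079 0.0773 0 0 0 0; 0.0158 0.0827 0 0 0 0; 0.0245 0.0866 0 0 0 0; 0.0338 0.0890 0 0 0 0; 0.0434 0.0897 0 0 0 0; 0.0529 0.0887 0 0 0 0; 0.0622 0.0861 0 0 0 0; 0.0708 0.0819 0 0 0 0; 0.0786 0.0763 0 0 0 0; 0.0852 0.0695 0 0 0 0; 0.0852 0.0695 0 0 0 0; 0.0852 0.0695 0 0 0 0
```

Request:
{"api": "send_rows", "payload": {
  "steps": "-0.0054 0.0079 0 0 0 0; -0.0093 0.0166 0 0 0 0; -0.0117 0.0259 0 0 0 0; -0.0124 0.0355 0 0 0 0; -0.0114 0.045 0 0 0 0; -0.0088 0.0542 0 0 0 0; -0.0046 0.0629 0 0 0 0; 0.001 0.0706 0 0 0 0; 0.0079 0.0773 0 0 0 0; 0.0158 0.0827 0 0 0 0; 0.0245 0.0866 0 0 0 0; 0.0338 0.089 0 0 0 0; 0.0434 0.0897 0 0 0 0; 0.0529 0.0887 0 0 0 0; 0.0622 0.0861 0 0 0 0; 0.0708 0.0819 0 0 0 0; 0.0786 0.0763 0 0 0 0; 0.0852 0.0695 0 0 0 0; 0.0852 0.0695 0 0 0 0; 0.0852 0.0695 0 0 0 0"
}}

```text
time: 9.4
position: [548.4, 160.9, 135.2]
eef_rot: [-3.138, 0.005, -2.441]
force: [1.9, -0.9, -0.5]
grip_width: 23.2
```

```bash
python3 - <<'E'
from h import *
s=readout.sense(); print(s['time'],s['position'],s['joint_positions'],s['force'],s['grip_width'])
P=s['position'][:2]-[505.5,126.3]; a=np.degrees(np.arctan2(P[1],P[0])); print(np.hypot(*P),a)
im=eyes.read_camera("wrist"); cv2.imwrite("pics/w4.png",im[:,:,::-1])
rows(round(a,1),round(a,1)-180,18,(505.5,126.3),s['position'])
E
```

```text
9.4 [548.411 160.901 135.156] [-0.158  0.842 -0.364  1.613  0.4    0.756  1.567] [ 1.869 -0.865 -0.545] 23.184188352630837
55.12322214670146 38.880212882841235
0.0052 -0.0080 0 0 0 0; 0.0091 -0.0168 0 0 0 0; 0.0114 -0.0261 0 0 0 0; 0.0121 -0.0357 0 0 0 0; 0.0111 -0.0452 0 0 0 0; 0.0084 -0.0544 0 0 0 0; 0.0042 -0.0630 0 0 0 0; -0.0015 -0.0708 0 0 0 0; -0.0084 -0.0774 0 0 0 0; -0.0163 -0.0828 0 0 0 0; -0.0251 -0.0866 0 0 0 0; -0.0344 -0.0889 0 0 0 0; -0.0440 -0.0896 0 0 0 0; -0.0535 -0.0886 0 0 0 0; -0.0627 -0.0859 0 0 0 0; -0.0713 -0.0817 0 0 0 0; -0.0791 -0.0760 0 0 0 0; -0.0857 -0.0691 0 0 0 0; -0.0857 -0.0691 0 0 0 0; -0.0857 -0.0691 0 0 0 0
```

View pics/w4.png

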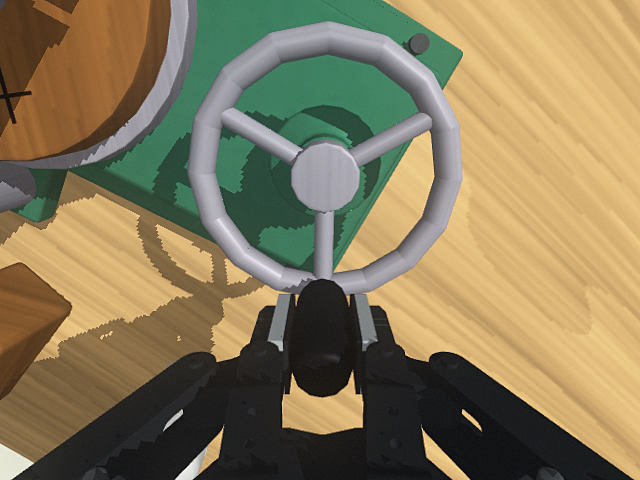

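The wheel has passed one turn since the last such view: the hub is again at (325,177), the knob is held at (322,335), and the table has moved with it. Continuing.

Request:
{"api": "send_rows", "payload": {
  "steps": "0.0052 -0.008 0 0 0 0; 0.0091 -0.0168 0 0 0 0; 0.0114 -0.0261 0 0 0 0; 0.0121 -0.0357 0 0 0 0; 0.0111 -0.0452 0 0 0 0; 0.0084 -0.0544 0 0 0 0; 0.0042 -0.063 0 0 0 0; -0.0015 -0.0708 0 0 0 0; -0.0084 -0.0774 0 0 0 0; -0.0163 -0.0828 0 0 0 0; -0.0251 -0.0866 0 0 0 0; -0.0344 -0.0889 0 0 0 0; -0.044 -0.0896 0 0 0 0; -0.0535 -0.0886 0 0 0 0; -0.0627 -0.0859 0 0 0 0; -0.0713 -0.0817 0 0 0 0; -0.0791 -0.076 0 0 0 0; -0.0857 -0.0691 0 0 0 0; -0.0857 -0.0691 0 0 0 0; -0.0857 -0.0691 0 0 0 0"
}}

```text
time: 11.45
position: [461.9, 92.8, 135.2]
eef_rot: [-3.139, 0.005, -2.439]
force: [3.2, 4.8, -7.5]
grip_width: 23.3
```

```bash
python3 - <<'E'
from h import *
s=readout.sense(); print(s['time'],s['position'],s['joint_positions'],s['force'],s['grip_width'])
P=s['position'][:2]-[505.5,126.3]; a=np.degrees(np.arctan2(P[1],P[0])); print(np.hypot(*P),a)
a=round(a,1); rows(a,131.7-360,12,(505.5,126.3),s['position'],hold=4)
E
```

```text
11.45 [461.946  92.763 135.194] [-0.081  0.729 -0.325  1.97   0.455  0.507  1.543] [ 3.224  4.812 -7.542] 23.285875745110214
54.969398392727555 -142.40361344308005
-0.0039 0.0057 0 0 0 0; -0.0070 0.0118 0 0 0 0; -0.0093 0.0183 0 0 0 0; -0.0108 0.0250 0 0 0 0; -0.0114 0.0318 0 0 0 0; -0.0112 0.0387 0 0 0 0; -0.0101 0.0454 0 0 0 0; -0.0082 0.0520 0 0 0 0; -0.0055 0.0584 0 0 0 0; -0.0021 0.0643 0 0 0 0; 0.0021 0.0697 0 0 0 0; 0.0070 0.0746 0 0 0 0; 0.0070 0.0746 0 0 0 0; 0.0070 0.0746 0 0 0 0; 0.0070 0.0746 0 0 0 0; 0.0070 0.0746 0 0 0 0
```

Request:
{"api": "send_rows", "payload": {
  "steps": "-0.0039 0.0057 0 0 0 0; -0.007 0.0118 0 0 0 0; -0.0093 0.0183 0 0 0 0; -0.0108 0.025 0 0 0 0; -0.0114 0.0318 0 0 0 0; -0.0112 0.0387 0 0 0 0; -0.0101 0.0454 0 0 0 0; -0.0082 0.052 0 0 0 0; -0.0055 0.0584 0 0 0 0; -0.0021 0.0643 0 0 0 0; 0.0021 0.0697 0 0 0 0; 0.007 0.0746 0 0 0 0; 0.007 0.0746 0 0 0 0; 0.007 0.0746 0 0 0 0; 0.007 0.0746 0 0 0 0"
}}

```text
time: 12.95
position: [468.9, 167.2, 135.2]
eef_rot: [-3.139, 0.006, -2.44]
force: [2.9, -0.5, -4.1]
grip_width: 23.2
```

```bash
python3 - <<'E'
from h import *
s=readout.sense(); print(s['time'],s['position'],s['joint_positions'],s['force'],s['torque'],s['grip_width'])
P=s['position'][:2]-[505.5,126.3]; a=np.degrees(np.arctan2(P[1],P[0])); print(np.hypot(*P),a)
m=eyes.camera_model("wrist"); im=eyes.read_camera("wrist"); cv2.imwrite("pics/w5.png",im[:,:,::-1])
E
```

```text
12.95 [468.858 167.227 135.177] [-0.229  0.754 -0.32   1.879  0.415  0.567  1.452] [ 2.918 -0.5   -4.082] [-0.198 -0.532  0.003] 23.15226666567247
54.93294781916084 131.8382313177734
```

View pics/w5.png

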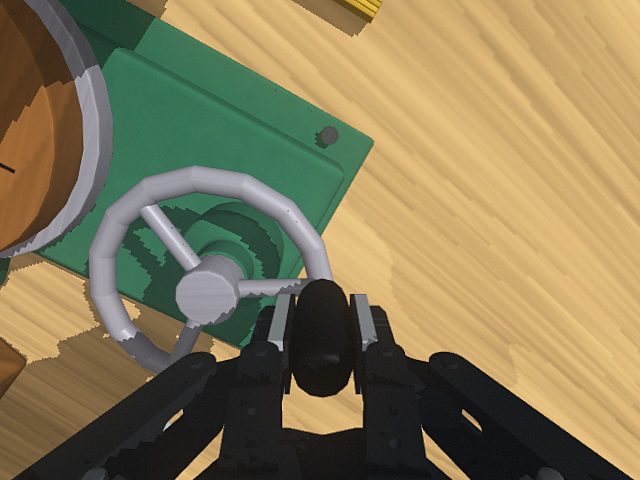

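This matches the picture taken just after gripping (hub (208,292), spoke ends the same), and the TCP is back within 0.2 mm. I'll release and lift.

Request:
{"api": "send_rows", "payload": {
  "steps": "0 0 0 0 0 0; 0 0 0 0 0 0; 0 0 0 0 0 0; 0 0 0 0 0 0; 0 0 0 0 0 0; 0 0 0 0 0 0; 0 0 0 0 0 0; 0 0 0 0 0 0",
  "jaw": 0
}}

```text
time: 13.8
position: [468.8, 167.2, 135.2]
eef_rot: [-3.139, 0.006, -2.44]
force: [-0.1, 0.1, 0.7]
grip_width: 85.8
```

Request:
{"api": "send_rows", "payload": {
  "steps": "0 0 0.01 0 0 0; 0 0 0.025 0 0 0; 0 0 0.045 0 0 0; 0 0 0.065 0 0 0; 0 0 0.085 0 0 0; 0 0 0.096 0 0 0; 0 0 0.096 0 0 0; 0 0 0.096 0 0 0"
}}

```text
time: 14.6
position: [468.7, 167.1, 231.2]
eef_rot: [-3.139, 0.006, -2.44]
force: [-0.0, -0.3, 0.8]
grip_width: 85.2
```

Request:
{"api": "send_rows", "payload": {
  "steps": "-0.02 0.027 0 0 0 -5; -0.045 0.06 0 0 0 -10; -0.07 0.094 0 0 0 -15; -0.095 0.127 0 0 0 -20; -0.12 0.161 0 0 0 -26; -0.145 0.195 0 0 0 -32; -0.17 0.228 0 0 0 -38; -0.195 0.262 0 0 0 -43; -0.22 0.295 0 0 0 -48; -0.245 0.329 0 0 0 -53; -0.265 0.356 0 0 0 -57; -0.281 0.377 0 0 0 -59; -0.281 0.377 0 0 0 -59; -0.281 0.377 0 0 0 -59"
}}

```text
time: 16.0
position: [187.5, 543.8, 230.3]
eef_rot: [-3.137, 0.006, 2.815]
force: [-0.1, -0.1, -0.1]
grip_width: 85.3
```

```bash
python3 - <<'E'
from h import *
s=readout.sense(); print(s['time'],s['position'],s['force'],s['grip_width'])
A={}
for n in ("top","side"):
    im=eyes.read_camera(n)[:,:,::-1].copy(); cv2.imwrite(f"pics/{n}9.png",im); A[n]=im
for n,b in (("top",(200,270,240,310)),("side",(285,310,330,370))):
    o=cv2.imread(f"pics/{n}0.png"); x0,y0,x1,y1=b
    r=[]
    for im in (o,A[n]):
        w=np.zeros(im.shape[:2],np.uint8); w[y0:y1,x0:x1]=(im.max(2)<50)[y0:y1,x0:x1]
        k,l,st,c=cv2.connectedComponentsWithStats(w); i=1+st[1:,4].argmax(); r.append((st[i,4],c[i]))
    print(n,r)
t=A["top"]; cv2.imwrite("pics/t9z.png",np.vstack([cv2.resize(q[180:330,200:475],None,fx=2,fy=2) for q in (cv2.imread("pics/top0.png"),t)]))
E
```

```text
16.0 [187.499 543.828 230.326] [-0.141 -0.119 -0.099] 85.27471073277239
top [(np.int32(161), array([216.584, 294.217])), (np.int32(163), array([216.601, 294.288]))]
side [(np.int32(525), array([301.549, 335.865])), (np.int32(523), array([301.74 , 335.872]))]
```

View pics/t9z.png

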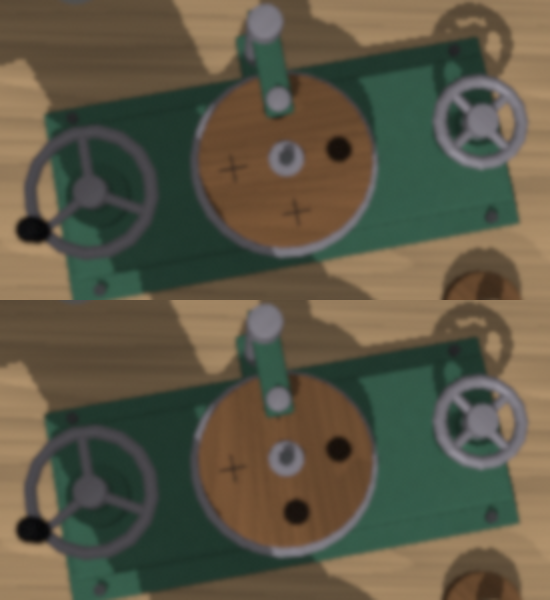

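View pics/side9.png

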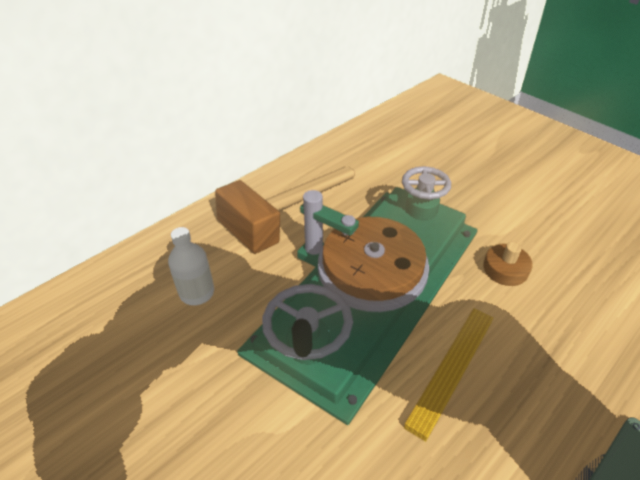

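In the final views the sockets are at the right and bottom and a cross is under the guide, so the table moved a quarter clockwise. The lock wheel's spokes look unchanged. The knob is within about 0.2 px of its start.

```bash
python3 -c "
from rig import job
print(job.job_done())"
```

```text
the job is handed in; nothing more can be done
None
```

I turned the drive handwheel two full turns clockwise by its knob, let go, lifted clear and moved the arm back close to its start. I then handed the job in after about 16 s on the robot's clock.

- **Wheel position:** the last pictures, taken with the arm away, show the knob within 0.1 px (top view) and 0.2 px (side view) of its start. That is well under a degree of wheel.
- **Table:** the disc moved on a quarter clockwise. The two sockets now sit one and two quarters past the guide, and a pencil cross is under it.
- **Lock wheel and surroundings:** by eye, the lock wheel and the loose objects look unchanged from the first pictures.
- **Forces:** at the stops between moves, each component of the wrist force read under 8 N. I did not sample it during the moves.

My first camera estimates of the hub and knob differed between views by 2–4 mm. I corrected the hub centre from the arm's measured positions after the first quarter turn. No final check failed.

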